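# Load a calibration standard and cam-lock the meter's sample carriage

### The arm

A 6-joint arm with a two-finger parallel gripper is mounted at the origin on the work surface. World frame = base frame: x ahead of the robot, y to its left, z up, the work surface at z = 0. Lengths are in m, angles in degrees, forces in N, time in s.
With the tool pointing down it reaches from about 0.325 to 0.85 m from the base axis. Payload 15.5 kg.
Tool frame: the origin (TCP) lies at the very end of the fingers, on their centre line; the grasp point (between the pads) lies arm.grip_depth behind it (arm.grip_depth is the distance from the TCP to the grasp point, in m); z points along the fingers, y is the line along which they close (so a half turn about z gives the same grasp; the last joint's range is limited). The gripper opens to 91 mm and grips with 3 to 60 N. Pads are 32 mm wide; open, the fingers measure 118 mm over their backs; the gripper's body (76 mm by 178 mm) begins 60 mm behind the grasp point.
Start: joints at [-77.722, 28.281, 77.091, -0, 74.628, -5.472], TCP at [0.191, -0.595, 0.214] pointing down, gripper open.
Joint ranges: [-166.48, 166.48], [-47.26, 123.95], [12.59, 153.08], [-70.14, 250.14], [6.76, 159.57], [-176.63, 176.63]. Speed limits (degrees/s): [108.29, 108.29, 147.25, 172.46, 172.46, 172.46].

### API

Orientations are given as a 3x3 rotation matrix whose columns are the frame's x, y, z axes.
In Python, from rig import arm gives the robot as it stands. Calls block until the motion is done:
- arm.move_to(position, orientation): joint-space move of the TCP to a pose.
- arm.move_l(position, orientation=None, feed=0.15): straight line of the TCP; orientation=None keeps the orientation; feed is the mean speed in m/s.
- arm.move_joints(angles): joint-space move.
- arm.grip(opening): finger opening in m; the grip force is fixed at half the most; returns when the fingers have stopped.
- arm.sleep(seconds).
- arm.solve_ik(position, orientation): joint angles nearest the present ones, or None.
- arm.snapshot(name): name is "scene" or "top" or "wrist"; returns the picture (400x640x3 uint8, red, green, blue); there is no depth.
- arm.get_calibration(name): a dict with "intrinsics" (3x3 intrinsics, pixels), "cam_to_world" (4x4, takes a point from camera to world coordinates). Camera axes: x right, y down, z forward; pixel columns grow to the right and rows downward; lengths in m; the calibration is good to about 2 mm. A picture is of the moment at which its call begins: read the wrist's pose just before it. get_calibration takes no time and is no camera call; for the wrist camera it gives the pose at the moment of the call.
A pose or a line that the arm cannot do raises arm.Unreachable and nothing moves.
- arm.sign_off(): hands the job in; it is judged then, once.
Readings, each from a call of its own:
- arm.current_t(): time.
- arm.current_joint_positions(): joint angles.
- arm.current_dq(): joint speeds.
- arm.current_tau(): joint torques, N m.
- arm.current_ee_pos(): TCP position.
- arm.current_tool_rot(): TCP orientation.
- arm.current_force(): force on the tool from outside, world axes, zero at the start.
- arm.current_torque(): the same for the moment, N m.
- arm.current_width(): finger opening in m.
- arm.current_grasp_force(): force on a finger pad.
Only numpy, scipy, OpenCV 4.12 (cv2) and the standard library are available. Lean on these libraries where they do the work, as an engineer would, in place of code of your own. Each camera call takes 0.05 s, during which the arm holds its last target. There are 200 camera calls.

### The job

Load the green-capped calibration vial into the turbidity meter: stand it in the round well of the sample carriage (it is glass, so set it down gently and do not drop it) and let go. Then slide the carriage, by its black post, fully home into the light chamber against its stop, and swing the red cam lever all the way round to lock it there. Leave the two white-capped vials, the beaker and the bottle as they stand.

Things in the scene. Friction and masses are not known exactly. Their poses are not given: they have to be found in the camera images.
- meter: Bench turbidity meter, fixed; dark base plate 170 mm (its x) by 480 (y), 12 thick. Origin: centre of the plate's underside; the carriage slides home along its +y. Light chamber (cream walls, amber roof, 104 mm wide, 151 tall, open to -y) at y 0 to 120 mm; behind it, y 120 to 240, a cream housing 137 tall with a blue panel. The carriage and lever are below 90 mm.
- well (a point): Centre of the mouth of the round well in the aluminium sample carriage, at its top face (57 mm above the bench). The well is 31 mm wide with a 2 mm chamfer, 30 mm deep. The carriage block is 62 mm wide and reaches 35 mm ahead of and 90 mm behind the well's axis. Axes as the meter's; moves with the carriage.
- post (a point): Centre of the top of the black square post (22 by 22 mm) that stands on the carriage's narrow tail, 140 mm behind the well; its top is 87 mm above the bench and the upper 50 mm stand free above the tail. Axes as the meter's; it moves with the carriage.
- carriage (a joint): Sliding carriage: 0 m = fully out (towards the meter's -y), 0.140 m = fully home against its stop, with the vial inside the chamber. It has about 2 N of friction, and stays where it is left.
- lever (a joint): Cam lever on a vertical pin: 0 rad = open (red handle along the meter's +x), 1.57 = locked, at its stop (handle along the meter's -y, beside the tail); grows clockwise seen from above. Stays where left; takes about 4 N at the grip. Turned to locked, its steel cam nose swings in behind the carriage block and bars its way out; only with the carriage home, else the nose strikes its side.
- lever_hub (a point): Point on the lever's pin, 62 mm above the bench, fixed to the meter at 55 mm along its x and -38.5 mm along its y. The point's axes turn with the lever: its x points along the handle.
- lever_grip (a point): Point on the top face of the red lever handle, 80 mm out from the pin, 62 mm above the bench. The handle is a bar 14 mm wide and 14 mm high (48 to 62 mm above the bench), reaching from 10 to 100 mm from the pin, free beneath. Axes turn with the lever: x along the handle.
- vial: The calibration vial: a sealed glass cylinder 28 mm in diameter and 100 mm tall with a green cap on its top 24 mm, about 80 g, standing on the blue mat. Origin: centre of its underside; z up along it.
- mat: Blue mat, fixed, 250 mm (its x) by 85 mm, 6 mm thick; the three vials stand on it in a row along its x, 78 mm apart. Origin: centre of its underside.
- vial_white1: A vial of the same size with a white cap, on the mat; leave alone. Origin: centre of its underside.
- vial_white2: Another white-capped vial, as vial_white1; leave alone.
- beaker: Empty glass beaker, 70 mm in diameter, 90 mm tall, on the bench; leave alone. Origin: centre of its underside.
- bottle: Amber bottle with black cap, 60 mm in diameter, 140 mm tall, on the bench; leave alone. Origin: centre of its underside.

How it is judged:
By the outcome, as a careful person would: the job done as asked, in the order asked, and still so for the second after the job is handed in, with the robot touching nothing.
It also fails if it takes over 72 s, if anything falls off the work surface, if the arm or the gripper's body presses on something with over 40 N, if the wrist force passes 120 N, or if a joint passes its speed limit or range.

## Working session

There is one attempt and no reset: what is moved stays moved. The work goes in short steps, each a Python script; the robot and the scene stay as the last script left them, time stands still between calls to the robot, and variables do not carry over. Pictures are saved under pics/ and viewed, at most 10 in all, crops included, and the job is handed in when it is done.

```bash
mkdir -p pics; ls; python3 - <<'E'
from rig import arm
import cv2,numpy as np
for n in("scene","top"):
    im=arm.snapshot(n)[...,::-1]; cv2.imwrite(f"pics/{n}0.png",im)
    c=arm.get_calibration(n); print(n,np.round(c["intrinsics"],1).tolist(),np.round(c["cam_to_world"],3).tolist())
print(arm.grip_depth,arm.current_t())
print(arm.current_tool_rot())
E
```

```text
pics
scene [[440.4, 0.0, 315.5], [0.0, 440.4, 197.7], [0.0, 0.0, 1.0]] [[0.286, 0.578, -0.765, 1.327], [0.958, -0.187, 0.217, -0.241], [-0.017, -0.795, -0.607, 0.687], [0.0, 0.0, 0.0, 1.0]]
top [[369.6, 0.0, 319.8], [0.0, 369.6, 195.9], [0.0, 0.0, 1.0]] [[-0.019, -0.999, 0.037, 0.54], [-1.0, 0.019, 0.006, -0.042], [-0.007, -0.037, -0.999, 0.967], [0.0, 0.0, 0.0, 1.0]]
0.0188 0.1
[[ 9.52392444e-01  3.04874707e-01 -2.13621451e-04]
 [ 3.04874764e-01 -9.52391908e-01  1.01631531e-03]
 [ 1.06397491e-04 -1.03305881e-03 -9.99999461e-01]]
```

View pics/scene0.png

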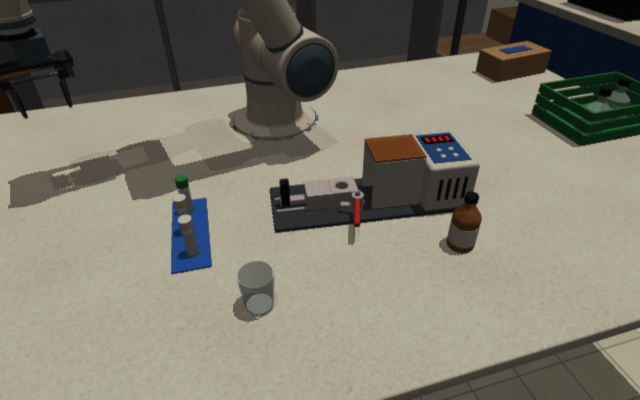

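View pics/top0.png

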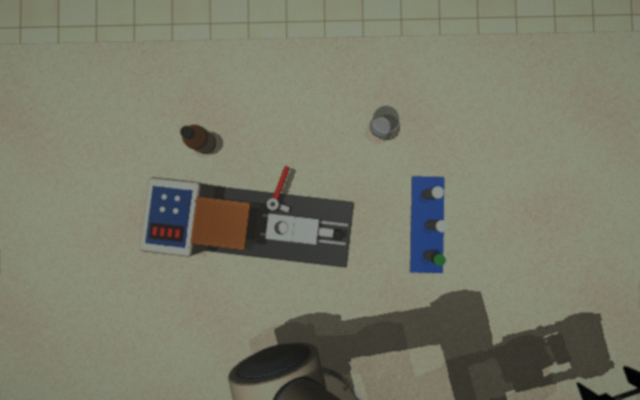

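The scene view shows the green cap at (182,181), nearest the robot in its row. The carriage is out with its well at (342,185), the post top is at (285,181) and the red lever is open at (357,210). In the top view the green cap is at (439,260), the well at (282,228), the post near (338,233), the lever pin at (272,204) and the lever tip at (288,168).

```bash
cat > h.py <<'E'
from rig import arm
import cv2,numpy as np
def ray(c,uv):
    T=np.array(c["cam_to_world"]);d=T[:3,:3]@np.linalg.inv(c["intrinsics"])@np.array([*uv,1.]);return T[:3,3],d/np.linalg.norm(d)
def atz(c,uv,z):
    o,d=ray(c,uv);return o+d*(z-o[2])/d[2]
def tri(rs):
    A=sum(np.eye(3)-np.outer(d,d) for o,d in rs);b=sum((np.eye(3)-np.outer(d,d))@o for o,d in rs);p=np.linalg.solve(A,b)
    return p,[np.linalg.norm(np.cross(p-o,d)) for o,d in rs]
def proj(c,p):
    T=np.linalg.inv(c["cam_to_world"]);q=c["intrinsics"]@(T[:3,:3]@p+T[:3,3]);return q[:2]/q[2]
def down(a): # tool down, closing axis y at world angle a (deg)
    a=np.radians(a);y=np.array([np.cos(a),np.sin(a),0]);z=np.array([0,0,-1.]);return np.column_stack([np.cross(y,z),y,z])
E
python3 - <<'E'
from h import *
np.set_printoptions(precision=4,suppress=True)
t=arm.get_calibration("top");s=arm.get_calibration("scene")
for n,uv,z in[("vial",(439,260),.106),("w1",(437,192),.106),("w2",(440,226),.106),("well",(282,228),.057),("post",(338,233),.087),("hub",(272,204),.062),("tip",(288,168),.062),("matA",(412,177),.006),("matB",(411,272),.006),("pl",(353,203),.012),("pl2",(347,266),.012),("beaker",(383,125),.06),("bottle",(193,131),.14)]: print(n,atz(t,uv,z))
for n,a,b in[("vial",(439,260),(182,181)),("well",(282,228),(342,185)),("post",(338,233),(285,181))]: print(n,tri([ray(t,a),ray(s,b)]))
w=arm.get_calibration("wrist");R=arm.current_tool_rot();T=w["cam_to_world"]
print(R.T@(T[:3,3]-arm.current_ee_pos()),R.T@T[:3,:3],w["intrinsics"])
E
```

```text
vial [ 0.4191 -0.3085  0.106 ]
w1 [ 0.5763 -0.3088  0.106 ]
w2 [ 0.4974 -0.3133  0.106 ]
well [0.4973 0.0586 0.057 ]
post [ 0.4844 -0.0774  0.087 ]
hub [0.5567 0.0816 0.062 ]
tip [0.6443 0.041  0.062 ]
matA [ 0.6208 -0.2762  0.006 ]
matB [ 0.3756 -0.2666  0.006 ]
pl [ 0.5561 -0.1208  0.012 ]
pl2 [ 0.3948 -0.1018  0.012 ]
beaker [ 0.7464 -0.1952  0.06  ]
bottle [0.7235 0.2471 0.14  ]
vial (array([ 0.4175, -0.311 ,  0.093 ]), [np.float64(0.0014737831708684463), np.float64(0.0014737831708682369)])
well (array([0.4977, 0.061 , 0.053 ]), [np.float64(0.00211681674952579), np.float64(0.002116816749525753)])
post (array([ 0.4846, -0.0767,  0.0865]), [np.float64(0.0008277640006303013), np.float64(0.0008277640006303493)])
[ 0.0811  0.     -0.1697] [[ 0.0008 -0.9592 -0.2826]
 [ 1.      0.001  -0.0005]
 [ 0.0008 -0.2826  0.9592]] [[296.7871   0.     319.4   ]
 [  0.     296.7871 204.2817]
 [  0.       0.       1.    ]]
```

```bash
python3 - <<'E'
from h import *
import pickle
R=down(-6);D={}
def shot(n,p,f):
    f(p,R); arm.sleep(.2); c=arm.get_calibration("wrist"); im=arm.snapshot("wrist")[...,::-1]
    cv2.imwrite(f"pics/{n}.png",im); D[n]=c
arm.grip(.055)
shot("v1",[.42,-.33,.22],arm.move_to)
shot("v2",[.46,-.36,.22],arm.move_to)
shot("m1",[.50,-.02,.27],arm.move_to)
shot("m2",[.54,.0,.27],arm.move_to)
pickle.dump(D,open("cal.pkl","wb"))
ims=[cv2.imread(f"pics/{n}.png") for n in("v1","v2")]
cv2.imwrite("pics/v12.png",np.hstack([i[:,120:520] for i in ims]))
ims=[cv2.imread(f"pics/{n}.png") for n in("m1","m2")]
cv2.imwrite("pics/m12.png",np.hstack([i[:,120:520] for i in ims]))
print(arm.current_t(),arm.current_ee_pos(),arm.current_joint_positions())
E
```

```text
5.0417 [ 5.39443931e-01 -3.45011141e-04  2.70081360e-01] [-6.37752335e+00  1.83245420e+01  8.45182020e+01 -3.65617537e-03
  7.71681223e+01 -3.48735972e-01]
```

View pics/v12.png

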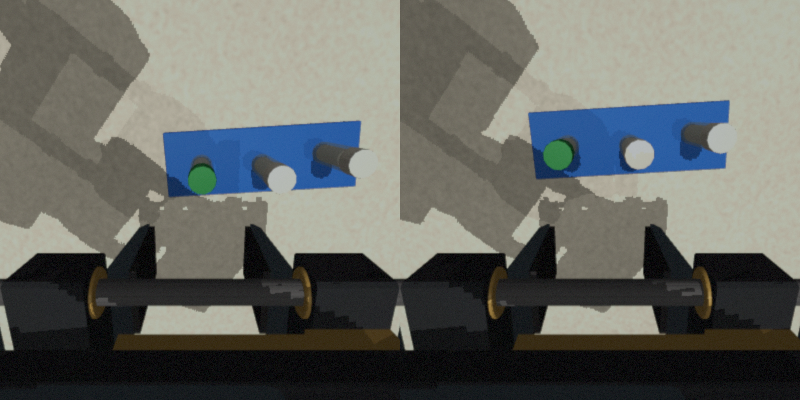

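View pics/m12.png

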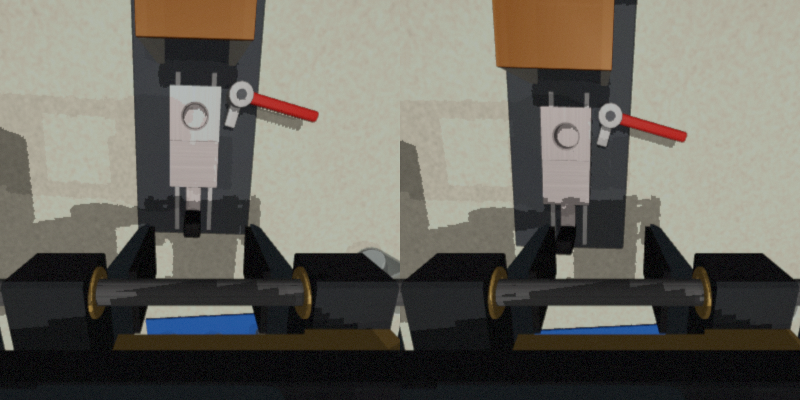

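The wrist views show the green cap centre at (322,180) in v1 and (278,155) in v2. The well is at (315,116) in m1 and (287,135) in m2, the hub at (361,94) and (330,116). The post top is near (312,230) in m1. The lever is turned roughly 20° past open. I'll enlarge for exact pixels.

```bash
python3 - <<'E'
from h import *
import pickle
D=pickle.load(open("cal.pkl","rb"))
def crop(n,u,v,w=100,h=75,k=4):
    return cv2.resize(cv2.imread(f"pics/{n}.png")[v:v+h,u:u+w],None,fx=k,fy=k,interpolation=cv2.INTER_CUBIC)
# m1: u280..380 v70..145 ; m2: u260..360 v90..165 ; posts ; 
A=np.hstack([crop("m1",280,75),crop("m2",250,95)])
B=np.hstack([crop("m1",270,170),crop("m2",240,190)])
cv2.imwrite("pics/c1.png",np.vstack([A,B]))
g=[]
for n in("v1","v2"):
    hsv=cv2.cvtColor(cv2.imread(f"pics/{n}.png"),cv2.COLOR_BGR2HSV)
    m=cv2.inRange(hsv,(50,120,90),(80,255,255));k,l,st,ce=cv2.connectedComponentsWithStats(m);i=1+st[1:,4].argmax()
    x,y,w,h,a=st[i];print(n,st[i],ce[i]);
    q=(x+(w-1)/2,y+(h-1)/2) ; g.append(ray(D[n],ce[i]))
print(tri(g))
E
```

```text
v1 [308 166  28  28 605] [321.63801653 179.82479339]
v2 [263 140  29  30 659] [277.40971168 154.90136571]
(array([ 0.42492621, -0.30999522,  0.10310534]), [np.float64(7.380159438915692e-05), np.float64(7.380159438916699e-05)])
```

View pics/c1.png

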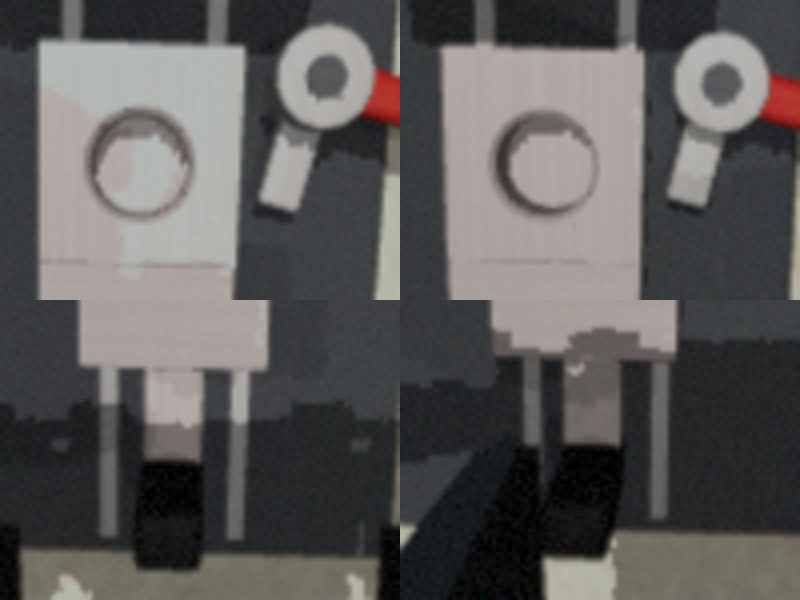

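The crop shows the well rim centred at (314.6,115.1) in m1 and (286.1,135.1) in m2, and the hub at (361.1,93.9) and (330.1,115.4). The post top is near (311.8,228.4) in m1. The cam nose clears the block's side.

```bash
python3 - <<'E'
from h import *
import pickle
np.set_printoptions(precision=4,suppress=True)
D=pickle.load(open("cal.pkl","rb"));a,b=D["m1"],D["m2"]
P1=lambda x,y:(280+x/4-.4,75+y/4-.4)
well=tri([ray(a,(314.6,115.1)),ray(b,(286.1,135.1))]);hub=tri([ray(a,(361.1,93.9)),ray(b,(330.1,115.4))])
print("well",well,atz(a,(314.6,115.1),.057),atz(b,(286.1,135.1),.057));print("hub",hub,atz(a,(361.1,93.9),.062),atz(b,(330.1,115.4),.062))
print("post",atz(a,(311.8,228.4),.087))
c=[atz(a,P1(*q),.057) for q in((38,40),(245,46),(40,262),(235,266))]
print(c,[np.degrees(np.arctan2(*(c[i]-c[j])[1::-1])) for i,j in((1,0),(3,2),(0,2),(1,3))])
# plate left/right edges and rails: rails m1
print("tip",atz(a,(436,116),.062))
for n in("v1","v2"): print(n,atz(D[n],{"v1":(321.6,179.8),"v2":(277.4,154.9)}[n],.106))
E
```

```text
well (array([0.5036, 0.062 , 0.0488]), [np.float64(9.708780087884096e-05), np.float64(9.708780087886087e-05)]) [0.5037 0.062  0.057 ] [0.5046 0.0623 0.057 ]
hub (array([0.5617, 0.0802, 0.0623]), [np.float64(5.880276103826146e-05), np.float64(5.8802761038184915e-05)]) [0.5617 0.0803 0.062 ] [0.5617 0.0802 0.062 ]
post [ 0.4856 -0.0746  0.087 ]
[array([0.4771, 0.1001, 0.057 ]), array([0.5388, 0.0919, 0.057 ]), array([0.469 , 0.0353, 0.057 ]), array([0.5301, 0.0276, 0.057 ])] [np.float64(-7.578559892363779), np.float64(-7.175665018175547), np.float64(82.87829419995462), np.float64(82.35064916093506)]
tip [0.6508 0.0454 0.062 ]
v1 [ 0.425  -0.3093  0.106 ]
v2 [ 0.4253 -0.3097  0.106 ]
```

```bash
python3 - <<'E'
from h import *
R=down(-7.4)
arm.move_to([.425,-.3096,.16],R)
arm.move_l([.425,-.3096,.0572],feed=.1)
print("pre",arm.current_ee_pos(),arm.current_force())
arm.grip(.02); print(arm.current_width(),arm.current_grasp_force(),arm.current_force())
arm.move_l([.425,-.3096,.20],feed=.15)
print(arm.current_ee_pos(),arm.current_force())
arm.move_to([.504,.0622,.20],R)
arm.move_l([.504,.0622,.0572+.057],feed=.12)
arm.sleep(.3);print(arm.current_ee_pos(),arm.current_force(),arm.current_width(),arm.current_t())
c=arm.get_calibration("wrist");im=arm.snapshot("wrist")[...,::-1]; print(proj(c,np.array([.504,.0622,.057])))
cv2.imwrite("pics/w1.png",cv2.resize(im[60:260,200:440],None,fx=3,fy=3,interpolation=cv2.INTER_CUBIC))
E
```

```text
pre [ 0.42529929 -0.30983268  0.05768807] [ 0.61080506 -0.63918784  0.31991371]
0.027841428203994732 29.99477930366993 [-0.61652468  0.44249864  2.59155075]
[ 0.42460279 -0.30924779  0.19919524] [-0.60436504  0.01195408 -1.12486089]
[0.50419948 0.06221831 0.11460667] [-0.21883619  0.37833544 -1.95576522] 0.028247065579115074 11.7417
[317.90838856 220.55367611]
```

View pics/w1.png

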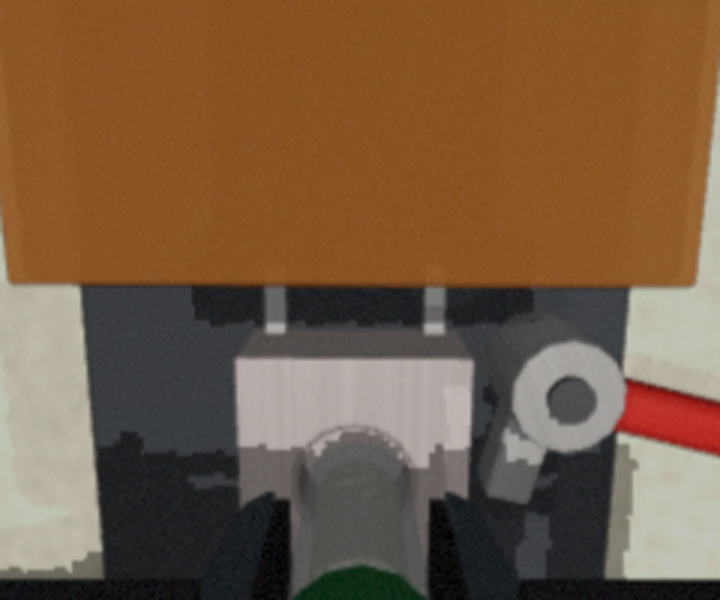

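The vial hangs centred over the well: rim spans x 306–408 in the crop, with the vial in line. I'll lower it in small steps while watching the force.

```bash
python3 - <<'E'
from h import *
np.set_printoptions(precision=3,suppress=True)
z=.1142;f0=arm.current_force()
while z>.0770:
    z-=.002 if z>.084 else .001
    arm.move_l([.504,.0622,z],feed=.03); f=arm.current_force()-f0
    print(round(z,4),arm.current_ee_pos(),f)
    if np.linalg.norm(f[:2])>4 or f[2]>3: break
print(arm.current_t())
E
```

```text
0.1122 [0.504 0.062 0.112] [-0.828  0.037  0.403]
0.1102 [0.504 0.062 0.11 ] [-1.256  0.522  0.197]
0.1082 [0.504 0.062 0.108] [-0.443 -0.208 -0.138]
0.1062 [0.504 0.062 0.106] [-0.253  0.08  -0.663]
0.1042 [0.504 0.062 0.104] [ 0.735  0.166 -0.588]
0.1022 [0.504 0.062 0.102] [-0.092  0.307 -0.287]
0.1002 [0.504 0.062 0.1  ] [-0.571  0.089 -0.451]
0.0982 [0.504 0.062 0.098] [-0.955 -0.713 -0.412]
0.0962 [0.504 0.062 0.096] [-0.577 -0.644  0.109]
0.0942 [0.504 0.062 0.094] [-0.788  0.453  0.081]
0.0922 [0.504 0.062 0.092] [-0.935 -0.675 -1.132]
0.0902 [0.504 0.062 0.09 ] [-0.519 -0.054 -0.784]
0.0882 [0.504 0.062 0.088] [-0.732  0.295  0.511]
0.0862 [0.504 0.062 0.086] [-0.541  0.259 -0.421]
0.0842 [0.504 0.062 0.084] [-0.086 -0.81  -0.888]
0.0822 [0.504 0.062 0.082] [ 0.201  1.021 -0.159]
0.0812 [0.504 0.062 0.081] [-0.287  0.101 -0.036]
0.0802 [0.504 0.062 0.08 ] [-1.549  0.346 -0.177]
0.0792 [0.504 0.062 0.079] [-0.9    0.701  0.15 ]
0.0782 [0.504 0.062 0.078] [-1.423  0.158  3.655]
16.7917
```

```bash
python3 - <<'E'
from h import *
np.set_printoptions(precision=4,suppress=True)
arm.grip(.05); print(arm.current_force(),arm.current_width())
arm.move_l([.504,.0622,.21],feed=.15)
R=down(-7.4)
arm.move_to([.486,-.0766,.17],R)
arm.sleep(.2);c=arm.get_calibration("wrist");im=arm.snapshot("wrist")[...,::-1]
print(proj(c,np.array([.504,.0622,.127])),proj(c,np.array([.486,-.0766,.087])),arm.current_t())
cv2.imwrite("pics/w2.png",im)
s=arm.snapshot("scene")[...,::-1][120:240,240:440]
cv2.imwrite("pics/s2.png",np.hstack([cv2.resize(im[:,170:470],(300,400)),cv2.resize(s,(500,300),interpolation=cv2.INTER_CUBIC)[:300].copy() if 0 else cv2.copyMakeBorder(cv2.resize(s,(500,300)),0,100,0,0,cv2.BORDER_CONSTANT)]))
E
```

```text
[ 0.7419 -0.432  -0.2465] 0.050273066871916176
[318.0663  20.4132] [318.1605 211.8487] 19.2333
```

View pics/s2.png

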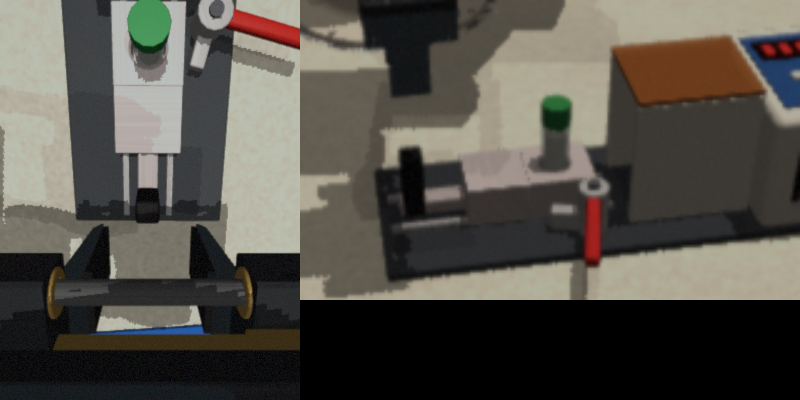

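The vial stands upright in the well. The post top at (318,207) agrees with the estimate, so I'll grip it and slide.

```bash
python3 - <<'E'
from h import *
np.set_printoptions(precision=4,suppress=True)
p=np.array([.486,-.0766,.058]);d=np.array([np.sin(np.radians(7.4)),np.cos(np.radians(7.4)),0])
arm.move_l(p,feed=.1); arm.grip(.01); print(arm.current_width(),arm.current_force())
arm.sleep(.2);f0=arm.current_force();s=0
while s<.15:
    s+=.02 if s<.115 else .002
    arm.move_l(p+s*d,feed=.08 if s<.119 else .03); f=arm.current_force()-f0
    e=(arm.current_ee_pos()-p)
    print(round(s,4),round(e@d,4),round(-f@d,1),f)
    if -f@d>12: break
print(arm.current_t(),arm.current_width())
E
```

```text
0.02211916398771295 [-9.272  -0.1641  8.6957]
0.02 0.0206 -3.6 [ 0.7807  3.4793 -1.173 ]
0.04 0.0406 -3.3 [ 1.456   3.1863 -0.335 ]
0.06 0.0605 -2.7 [ 2.2402  2.4544 -1.308 ]
0.08 0.0805 -3.1 [ 2.5685  2.7448 -2.0174]
0.1 0.1005 -1.9 [ 2.8514  1.5897 -1.8061]
0.12 0.1202 -3.4 [ 3.7946  2.9244 -2.3178]
0.122 0.1221 -1.7 [ 2.6708  1.3827 -2.3418]
0.124 0.1241 -2.9 [ 3.3672  2.5318 -2.3981]
0.126 0.1253 8.0 [ 1.6408 -8.2871 -1.1795]
0.128 0.1261 21.5 [  1.0543 -21.7945  -0.5912]
25.1083 0.02136307977971716
```

```bash
python3 - <<'E'
from h import *
np.set_printoptions(precision=4,suppress=True)
arm.grip(.032); p=arm.current_ee_pos(); arm.move_l([p[0],p[1],.17],feed=.15)
hub=np.array([.5617,.0803]);u=lambda t:np.array([np.cos(np.radians(t)),np.sin(np.radians(t))])
def pose(t,off,z=.043): return [*(hub+.07*u(t)+off*u(t+90)),z],down(t+90)
arm.move_to(*pose(-21.4,.04,.17)); arm.grip(0)
arm.move_l(pose(-21.4,.04)[0],feed=.12); arm.sleep(.2); f0=arm.current_force()
off=.0205
t=-17.4
while t>-106:
    t-=4 if t>-90 else 1
    arm.move_l(*pose(t,off),feed=.06)
    f=arm.current_force()-f0; F=f[:2]@u(t+90)
    q=arm.current_ee_pos()[:2]-hub; print(round(t,1),round(F,1),f,np.degrees(np.arctan2((q-off*u(t+90))[1],(q-off*u(t+90))[0])).round(1))
    if F>14: break
print(arm.current_t())
E
```

```text
-21.4 0.3 [ 0.086   0.3249 -0.0533] -21.7
-25.4 -0.1 [-0.1788 -0.0273 -0.7006] -25.3
-29.4 0.6 [ 0.6746  0.3345 -0.456 ] -29.3
-33.4 0.3 [0.2486 0.2432 0.101 ] -33.3
-37.4 0.1 [-0.8815  0.7757 -0.1062] -37.4
-41.4 0.3 [-0.0493  0.4265  0.2083] -41.4
-45.4 1.3 [ 0.8394  1.0711 -0.3557] -45.4
-49.4 0.4 [-0.1837  0.8008 -0.3798] -49.4
-53.4 0.9 [0.219  1.2579 0.2853] -53.4
-57.4 0.6 [ 0.0325  1.0415 -0.089 ] -57.5
-61.4 1.2 [1.1548 0.3552 0.3038] -61.5
-65.4 0.4 [ 0.311   0.3464 -0.1424] -65.5
-69.4 0.7 [0.1483 1.7342 0.3923] -69.5
-73.4 -0.0 [-0.1545  0.5032 -0.6486] -73.5
-77.4 0.7 [ 0.9204 -0.9343 -0.7514] -77.5
-81.4 0.3 [ 0.2561  0.149  -0.275 ] -81.5
-85.4 0.0 [-0.0024  0.2121 -0.0495] -85.5
-89.4 0.9 [ 0.8755 -0.4361 -0.4903] -89.5
-93.4 0.5 [ 0.5094  0.8281 -0.0403] -93.5
-94.4 2.5 [2.5638 0.6527 0.0825] -94.2
-95.4 3.6 [ 3.4986 -0.8317 -0.3526] -95.3
-96.4 2.6 [ 2.4779 -0.9413 -0.2112] -96.5
-97.4 2.5 [2.4814 0.0495 0.7891] -97.5
-98.4 2.7 [ 2.6545 -0.7665 -0.724 ] -98.5
-99.4 2.4 [ 2.314  -0.8194 -0.3542] -99.5
-100.4 2.4 [ 2.223  -1.1676  0.1077] -100.5
-101.4 6.8 [ 6.5708 -1.9736 -1.572 ] -100.7
-102.4 12.0 [11.7756 -2.3612 -5.3564] -100.8
-103.4 16.1 [16.0626 -1.9326 -6.7565] -100.8
37.0917
```

```bash
python3 - <<'E'
from h import *
p=arm.current_ee_pos()
arm.move_l([p[0]+.02,p[1],p[2]],feed=.1)
arm.move_l([p[0]+.02,p[1],.2],feed=.2)
R=down(-7.4); arm.move_to([.50,-.10,.27],R); arm.sleep(.2)
im=arm.snapshot("wrist")[...,::-1]; s=arm.snapshot("scene")[...,::-1][120:240,240:440]
cv2.imwrite("pics/s3.png",np.hstack([im[:,170:470],cv2.copyMakeBorder(cv2.resize(s,(500,300)),0,100,0,0,cv2.BORDER_CONSTANT)]))
cv2.imwrite("pics/w3.png",im);print(arm.current_t())
E
```

```text
39.375
```

View pics/s3.png

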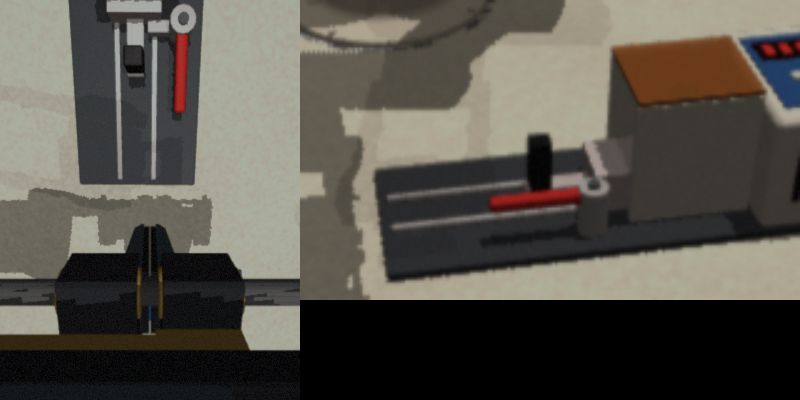

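The lever lies parallel to the rails, hub (183,18) to tip (181,112) in the left crop. The cam nose is behind the block, the carriage is home, and the robot touches nothing, so I'll hand in.

```bash
python3 -c "
from rig import arm
print(arm.sign_off())"
```

```text
the job is handed in; nothing more can be done
None
```

The green-capped vial stands in the carriage well, the carriage is home against its stop and the red lever is swung to its stop; I handed the job in at about 39 s, and the final pictures show the lever locked but not the vial, which is now inside the chamber.

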